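Close the lamp-filter holders for purging

ROBOT

A 6-joint arm with a two-finger parallel gripper is mounted at the origin on a cart in front of the work surface, level with it; the furniture and walls round the work are solid. World frame = base frame: x ahead of the robot, y to its left, z up, the work surface at z = 0. Lengths are in m, angles in rad, forces in N, time in s.
With the tool pointing down it reaches from about 0.375 to 0.925 m from the base axis. Payload 5.7 kg.
Tool frame: the origin (TCP) lies at the very end of the fingers, on their centre line; the grasp point (between the pads) lies 19 mm behind it (r.grasp_offset is the distance from the TCP to the grasp point, in m); z points along the fingers, y is the line along which they close (so a half turn about z gives the same grasp; the last joint's range is limited). The gripper opens to 85 mm and grips with 20 to 120 N. Pads are 22 mm wide; open, the fingers measure 114 mm over their backs; the gripper's body (76 mm by 85 mm) begins 54 mm behind the grasp point. The pads swing forward as they close: fully open they stand 13 mm farther back than shut.
Start: joints at [1.041, 0.359, 1.51, -0, 1.272, -0.115], TCP at [0.242, 0.549, 0.231] pointing down, gripper open.
Joint ranges: [-2.97, 2.97], [-1.01, 2.36], [0.21, 2.38], [-0.96, 4.11], [0.2, 2.71], [-2.98, 2.98]. Speed limits (rad/s): [2.39, 2.39, 3.14, 3.14, 3.14, 3.14].

INTERFACE

Orientations are given as a unit quaternion [x, y, z, w].
In Python, from station import r gives the robot as it stands.
- The arm moves only by the tool move_arm, never from a script. Its argument "targets" is a list of rows, each a list of 3 entries, a list of its own where there are three numbers: the shift along the tool's x, y, z in cm, then the turn about the tool's z in rad, then the opening in per cent of the stroke, from 0 (shut) to 100 (fully open). In form: [[[tx, ty, tz], roll, claw], ...]. A call has 1 to 20 rows; each row shifts and turns the commanded pose from where the row before left it, along the tool's axes as they then stand; what a row does not reach is not made up. A row lasts 1/10 s, in which the tool goes at most 50 mm and 8.59 degrees, less where a joint would pass 70% of its speed; a pose out of reach is approached as far as the arm can. A call with a gripper value outside its range is refused whole. The fingers move at their own pace and stop on an object; "newtons" is the grip in N (left out, the last holds). Time passes only in rows, so rows that do not move let the fingers close. It gives the time, the measured TCP pose, the force, the opening and the grip force at its end, in the units of the state.
- r.observe(): the state, without advancing time (a new reading comes with each control period).
- r.get_image(name): name is "scene" or "top" or "wrist"; returns the picture (420x560x3 uint8, blue, green, red); there is no depth.
- r.calibration(name): a dict with "fx", "fy", "cx", "cy" (pixels), "camera_from_world" (4x4, takes a point from world to camera coordinates); the wrist camera has in their place "tool_from_camera" (4x4, takes a point from camera to tool coordinates, whose origin is the TCP and whose axes are the flange's). Camera axes: x right, y up, looking along -z (the intrinsics and any distortion apply to the point x, -y, -z); pixel columns grow to the right and rows downward; lengths in m; the calibration is good to about 2 mm. A picture is of the moment at which its call begins: read the wrist's pose just before it. calibration takes no time and is no camera call.
- r.close_job(): hands the job in; it is judged then, once.
Trained networks look in the newest picture that a camera, given by its name, has taken for a name from the list of things; names that differ only in an ending like _2 or _b are one class to them, and where a whole thing is asked for, a point or a joint stands for the part that bears it (a point fixed in the world has none). Each returns a list of dicts, best first, with "p" (0 to 1); they miss things now and then, are a little off and sometimes report something else, mostly with a low value. They report only what shows in the picture. A call takes as long as a camera call.
- r.find_in(thing, camera): "xyz" ([x, y, z] in m, in world coordinates, good to about 4 mm: the middle of the surface that is visible of it).
The state is a dict: "clock": time; "joint_positions": joint angles; "joint_vel": joint speeds; "tau": joint torques, N m; "eef_pos": TCP position; "ee_rot": TCP orientation; "force": force on the tool from outside, world axes, zero at the start; "ft_torque": the same for the moment, N m; "gripper_width": finger opening in m; "grasp_force": force on a finger pad.
Only numpy, scipy, OpenCV 4.12 (cv2) and the standard library are available. Lean on these libraries where they do the work, as an engineer would, in place of code of your own. Each camera call takes 0.05 s, during which the arm holds its last target. There are 200 camera calls.

TASK

The caps of the lamp-filter holders have only been set down on their threads, and boxes were parked on top of some of them. First clear every box off into the blue tray. Then screw each cap home without cross-threading it: without lifting it off its holder, turn it backward (counter-clockwise from above) until it drops a step, then forward (clockwise) until it is tight at its stop; leave the other things on the bench where they are.

Things in the scene. Friction and masses are not known exactly. Their poses are not given: they have to be found in the camera images.
- cap_a: Loose black screw cap on holder_a. Origin on its axis at pin height, z up. Skirt 61 mm diameter, z -12 to the flat top at z 26; on top a grip block on the axis, 40 mm along the cap's x, 24 mm wide along its y, z 26 to 46: take it by its flats from above. White mark on top and skirt at +x. Three inner pins, 5 mm thick, at 0, 120, 240 deg. 140 g.
- cap_b: Same as cap_a, on holder_b.
- cap_c: Same as cap_a, on holder_c; absent in some starts (its holder then stays bare).
- holder_a: Fixed upright filter holder for cap_a: dark flange 84 x 84 x 10 mm, aluminium threaded spigot 50 mm across, 46 mm high; origin on the bench under its axis, z up. Three-start right-hand thread, alike every 120 deg. A white dot on the flange marks the middle of each gap in the thread. Caps stand on the crown with their origin 38.5 mm above this origin. The holders change places.
- holder_b: Same as holder_a, for cap_b. Thread of all holders: P = (cap yaw - holder yaw) mod 120 deg, counter-clockwise positive. Start: P 17 to 65 on the flat crown; a tall rib at P 0 bars going forward there. Turned back past P 82 the cap is over the gap (middle P 95; next rib stops it at 108) and, when let go, drops 8.7 mm to origin height 29.8.
- holder_c: Same as holder_a, for cap_c. Forward (clockwise) from the gap, a cap on any holder runs under the thread, sinking as it turns, to a hard stop at P 12, where its origin is about 26.3 mm above the holder's: home. It turns with little force and stays where left; held in a gripper it does not fall into the gap until let go.
- slide_carton: White carton, 42 (x) x 52 (y) x 59 (z) mm, 90 g, origin at the centre of its underside. If present it stands on the grip block of cap_a. Which side it lies on in the tray does not matter.
- yellow_box: Yellow box with a dark band, 55 (x) x 70 (y) x 60 (z) mm, 120 g, origin at the centre of its underside. If present it stands on the grip block of cap_b. Which side it lies on in the tray does not matter.
- tray: Loose blue open tray, outside 150 (x) x 250 (y) x 35 (z) mm, walls and floor 4 mm thick, 0.6 kg, origin at the centre of its underside. Has room for both boxes side by side along its y.
- tape_roll: Bystander: roll of tan tape lying flat, 87 mm across, 19 mm high, origin at the centre of its underside.
- mortar: Bystander: small agate mortar, 65 mm across, 22 mm high, origin at the centre of its underside.
- air_blower: Bystander: black rubber air blower with yellow stripes, 54 x 127 x 53 mm, lying; origin at the centre of its underside.

How it is judged:
By the outcome, as a careful person would: the job done as asked, in the order asked, and still so for the second after the job is handed in, with the robot touching nothing.
Of cap_c, slide_carton, yellow_box only 2 to 3 are there at a start; the rules pass over those that are not, and their reading is None.
At some moment in a run one of tray may be knocked a few centimetres aside while the robot is not near it.
Once in a run the grip may slacken for a moment while it holds something.
It also fails if it takes over 210 s, if anything falls off the work surface, if the arm or the gripper's body presses on something with over 40 N, if the wrist force passes 120 N, or if a joint passes its speed limit or range.

## Working session

There is one attempt and no reset: what is moved stays moved. The work goes in short steps, Python scripts to look and compute and a tool call to move; the robot and the scene stay as the last step left them, time stands still between calls to the robot, and variables do not carry over. Pictures are saved under pics/ and viewed, at most 14 in all, crops included, and the job is handed in when it is done.

Besides the shell and the picture viewer there is one more tool, called after "Emit:" as name([rows], argument=value, ...), one row to a line, values as JSON. move_arm: Moves the arm, as the interface text tells. Its arguments: {"type":"object","properties":{"targets":{"type":"array","items":{"type":"array"}},"newtons":{"type":"number"}},"required":["targets"]}

```bash
ls; mkdir -p pics; cat > h.py <<'E'
from station import r
import numpy as np, cv2
from scipy.spatial.transform import Rotation as R
def snap(cam,fn=None):
    im=r.get_image(cam)
    if fn: cv2.imwrite('pics/'+fn,im)
    return im
E
python3 - <<'E'
from h import *
s=r.observe(); print(s['clock'],s['eef_pos'],s['ee_rot'],s['gripper_width'])
a=snap('top','top0.png'); b=snap('scene','scene0.png')
for c in('top','scene'):
  for t in ['cap_a','holder_a','slide_carton','yellow_box','tray','tape_roll','mortar','air_blower']:
    print(c,t,[(np.round(d['xyz'],3).tolist(),round(d['p'],2)) for d in r.find_in(t,c)][:4])
  k=r.calibration(c); print({a:np.round(v,3).tolist() for a,v in k.items()})
print({a:np.round(v,4).tolist() for a,v in r.calibration('wrist').items()})
E
```

```text
pics
0.0 [0.2414699  0.54852644 0.23045072] [ 2.05907575e-01  9.78571008e-01 -8.77498380e-04 -2.88045016e-04] 0.08527232793501624
top cap_a [([0.496, -0.374, 0.003], 0.26)]
top holder_a [([0.485, -0.101, 0.01], 0.92), ([0.58, 0.063, 0.008], 0.62)]
top slide_carton [([0.488, -0.118, 0.143], 0.86), ([0.483, -0.1, 0.065], 0.67)]
top yellow_box [([0.59, 0.065, 0.147], 0.88)]
top tray [([0.494, -0.374, 0.006], 0.57), ([0.488, -0.119, 0.142], 0.27)]
top tape_roll [([0.377, 0.106, 0.016], 0.97)]
top mortar [([0.617, -0.178, 0.012], 0.93)]
top air_blower [([0.516, 0.478, 0.045], 0.82)]
{'fx': 391.026, 'fy': 391.026, 'cx': 269.526, 'cy': 213.668, 'camera_from_world': [[0.025, -1.0, -0.01, 0.037], [0.996, 0.024, 0.088, -0.522], [-0.088, -0.012, 0.996, -1.106], [0.0, 0.0, 0.0, 1.0]]}
scene cap_a [([0.58, 0.041, 0.048], 0.86), ([0.476, -0.14, 0.054], 0.74), ([0.513, 0.272, 0.062], 0.62)]
scene holder_a [([0.501, 0.261, 0.012], 0.6), ([0.578, 0.05, 0.008], 0.55)]
scene slide_carton [([0.479, -0.129, 0.128], 0.61), ([0.496, -0.377, 0.002], 0.61)]
scene yellow_box [([0.578, 0.045, 0.132], 0.58)]
scene tray [([0.498, -0.373, 0.002], 0.65), ([0.375, 0.092, 0.016], 0.56)]
scene tape_roll [([0.377, 0.093, 0.016], 0.86)]
scene mortar [([0.619, -0.174, 0.011], 0.64)]
scene air_blower [([0.51, 0.463, 0.038], 0.57)]
{'fx': 413.008, 'fy': 413.008, 'cx': 277.149, 'cy': 205.147, 'camera_from_world': [[0.724, -0.69, -0.014, -0.328], [0.441, 0.447, 0.778, -0.337], [-0.53, -0.57, 0.628, -0.851], [0.0, 0.0, 0.0, 1.0]]}
{'fx': 289.2521, 'fy': 289.2521, 'cx': 283.685, 'cy': 202.1257, 'tool_from_camera': [[0.0004, 0.952, 0.3061, 0.0785], [1.0, -0.0002, -0.0008, -0.0002], [-0.0007, 0.3061, -0.952, -0.1419], [0.0, 0.0, 0.0, 1.0]]}
```

View pics/top0.png

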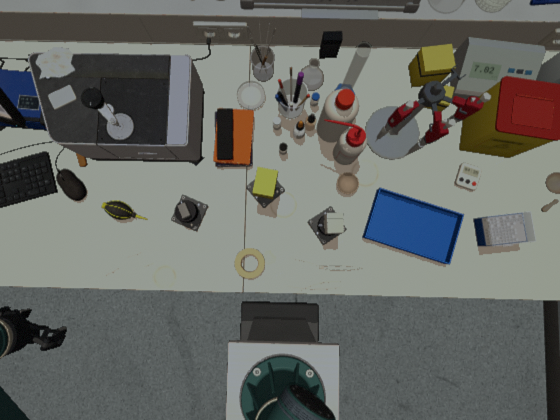

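View pics/scene0.png

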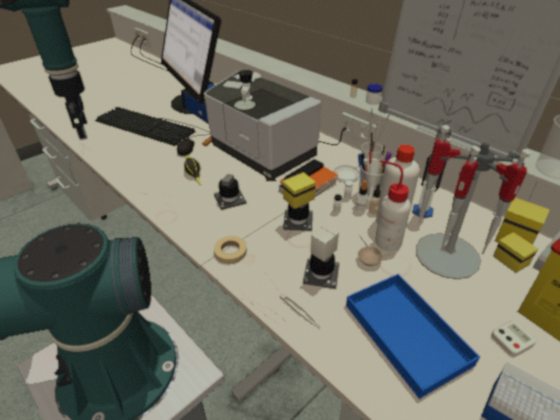

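Three caps, both boxes and the tray show up: carton at about (335,222), yellow box at (265,182), bare cap at (187,211), tray centre at (412,226). Next I move over the bare cap for a near look.

Emit:
move_arm([
  [[-3.5, -1.5, -0.2], 0, 100],
  [[-3.5, -1.5, -0.2], 0, 100],
  [[-3.5, -1.5, -0.2], 0, 100],
  [[-3.5, -1.5, -0.2], 0, 100],
  [[-3.5, -1.5, -0.2], 0, 100],
  [[-3.5, -1.5, -0.2], 0, 100],
  [[-3.5, -1.5, -0.2], 0, 100],
  [[-3.5, -1.5, -0.2], 0, 100],
  [[-3.5, -1.5, -0.2], 0, 100],
  [[-3.5, -1.5, -0.2], 0, 100],
  [[0, 0, 0], 0, 100],
  [[0, 0, 0], 0, 100],
])

```text
clock: 2.1
eef_pos: [0.502, 0.2702, 0.2512]
ee_rot: [0.207, 0.978, 0.0, -0.0]
force: [-0.2, -0.1, 0.6]
gripper_width: 0.0856
grasp_force: 0.0
```

```bash
cat >> h.py <<'E'
def pose():
    s=r.observe(); return np.array(s['eef_pos']),R.from_quat(s['ee_rot']).as_matrix(),s
def yaw():
    p,M,s=pose(); return np.degrees(np.arctan2(M[1,0],M[0,0]))
def delta(x,y,z,yawd=None):
    "tool-frame shift in cm to world target; roll in rad (done after the shift)"
    p,M,s=pose(); d=M.T@(np.array([x,y,z])-p)*100
    o=f"t={s['clock']:.1f} TCP {np.round(p,4)} yaw {yaw():.1f} j6 {s['joint_positions'][5]:.2f} shift cm {np.round(d,2)}"
    if yawd is not None: o+=f" roll {-np.radians((yawd-yaw()+180)%360-180):.3f} (half-turn eq {-np.radians((yawd-yaw()+90)%180-90):.3f})"
    print(o)
def cam(name):
    k=r.calibration(name); K=np.array([[k['fx'],0,k['cx']],[0,k['fy'],k['cy']],[0,0,1.]])
    if name=='wrist':
        p,M,s=pose(); T=np.eye(4);T[:3,:3]=M;T[:3,3]=p; W=T@np.array(k['tool_from_camera'])
    else: W=np.linalg.inv(np.array(k['camera_from_world']))
    return K,W      # W: world from camera
def unproj(uv,z,K,W):
    uv=np.atleast_2d(uv).astype(float)
    d=np.c_[(uv[:,0]-K[0,2])/K[0,0],-(uv[:,1]-K[1,2])/K[1,1],-np.ones(len(uv))]@W[:3,:3].T
    return W[:3,3]+d*((z-W[2,3])/d[:,2])[:,None]
def proj(P,K,W):
    q=(np.atleast_2d(P)-W[:3,3])@W[:3,:3]
    return np.c_[K[0,2]+K[0,0]*q[:,0]/-q[:,2],K[1,2]-K[1,1]*q[:,1]/-q[:,2]]
def rect(im,K,W,c,z,half=0.06,n=400):
    "orthorectified picture of plane z about c: up=+x world, left=+y world"
    w=np.array([[c[0]+half,c[1]+half,z],[c[0]+half,c[1]-half,z],[c[0]-half,c[1]-half,z],[c[0]-half,c[1]+half,z]])
    H=cv2.getPerspectiveTransform(proj(w,K,W).astype(np.float32),np.float32([[0,0],[n,0],[n,n],[0,n]]))
    return cv2.warpPerspective(im,H,(n,n))
E
python3 - <<'E'
from h import *
K,W=cam('wrist'); im=snap('wrist')
for t in ['cap_a','holder_a']: print(t,[(np.round(d['xyz'],3).tolist(),round(d['p'],2)) for d in r.find_in(t,'wrist')][:3])
c=(.505,.265)
o=np.hstack([rect(im,K,W,c,.0645,n=266),rect(im,K,W,c,.0845,n=266),rect(im,K,W,c,.010,n=266)])
cv2.imwrite('pics/w1.png',np.vstack([cv2.resize(im,(400,300)).repeat(1,0) if 0 else cv2.copyMakeBorder(cv2.resize(im,(424,318)),0,0,0,374,0),o]))
print(yaw(),r.observe()['eef_pos'],r.observe()['clock'])
E
```

```text
cap_a [([0.488, -0.098, 0.059], 0.86), ([0.513, 0.289, 0.062], 0.69)]
holder_a [([0.494, 0.289, 0.009], 0.91), ([0.506, -0.1, 0.096], 0.73), ([0.592, 0.086, 0.006], 0.58)]
156.288184517695 [0.50074107 0.27147864 0.25113046] 2.25
```

View pics/w1.png

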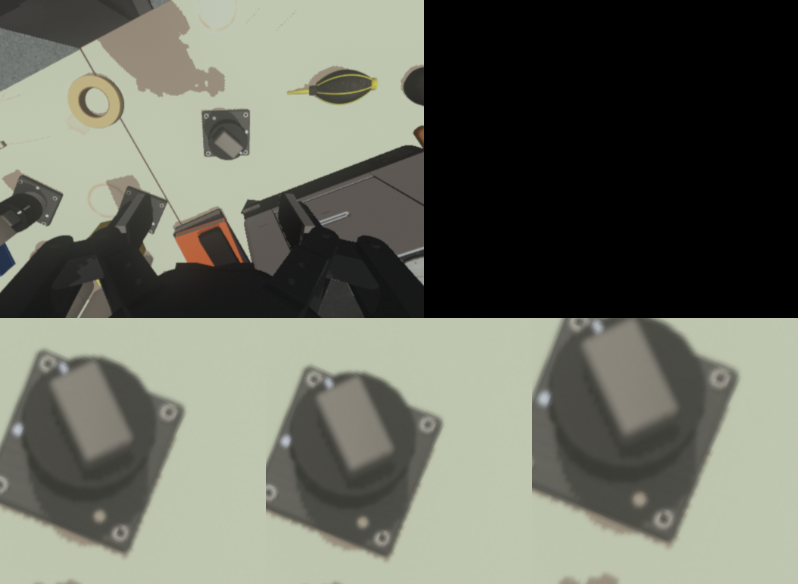

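The wrist view shows the bare cap at (226,135). From it the holder is at about (0.518, 0.2855) with yaw about -21°. The cap yaw is about 23°, so P is about 44. Boxes come first.

Emit:
move_arm([
  [[-2, -3.1, -0.9], 0, 100],
  [[-2, -3.1, -0.9], 0, 100],
  [[-2, -3.1, -0.9], 0, 100],
  [[-2, -3.1, -0.9], 0, 100],
  [[-2, -3.1, -0.9], 0, 100],
  [[-2, -3.1, -0.9], 0, 100],
  [[-2, -3.1, -0.9], 0, 100],
  [[-2, -3.1, -0.9], 0, 100],
  [[0, 0, 0], 0, 100],
  [[0, 0, 0], 0, 100],
  [[0, 0, 0], 0, 100],
])

```text
clock: 3.35
eef_pos: [0.5475, -0.019, 0.3229]
ee_rot: [0.205, 0.979, 0.0, -0.001]
force: [0.0, 0.3, 0.1]
gripper_width: 0.0853
grasp_force: 0.0
```

```bash
cat >> h.py <<'E'
def tray():
    K,W=cam('top'); im=snap('top'); h=cv2.cvtColor(im,cv2.COLOR_BGR2HSV)
    m=cv2.inRange(h,(100,120,60),(125,255,255)); m[:,:330]=0; m[:170]=0; m[:,470:]=0; m[:, :][280:]=0
    m=cv2.morphologyEx(m,cv2.MORPH_CLOSE,np.ones((5,5)))
    c=max(cv2.findContours(m,0,2)[0],key=cv2.contourArea); P=unproj(c[:,0],.03,K,W)[:,:2]
    b=cv2.minAreaRect(P.astype(np.float32)*1000); print('tray',np.round(b,1) if 0 else b, np.round(cv2.boxPoints(b)).tolist()); return b
E
python3 - <<'E'
from h import *
tray()
K,W=cam('wrist'); im=snap('wrist')
for t in ['slide_carton','yellow_box']: print(t,[(np.round(d['xyz'],3).tolist(),round(d['p'],2)) for d in r.find_in(t,'wrist')][:3])
o=np.hstack([rect(im,K,W,(.488,-.112),.1435,n=380),rect(im,K,W,(.585,.065),.1445,n=380)])
cv2.imwrite('pics/w2.png',o); print(yaw(),r.observe()['eef_pos'])
E
```

```text
tray ((496.08575439453125, -360.7257995605469), (253.94334411621094, 150.50674438476562), 73.344970703125) [[388.0, -461.0], [532.0, -504.0], [605.0, -261.0], [460.0, -218.0]]
slide_carton [([0.492, -0.109, 0.142], 0.72), ([0.516, 0.277, 0.065], 0.7)]
yellow_box [([0.582, 0.063, 0.145], 0.98), ([0.488, -0.099, 0.062], 0.43)]
156.33313602957313 [ 0.54779    -0.01942505  0.3230203 ]
```

View pics/w2.png

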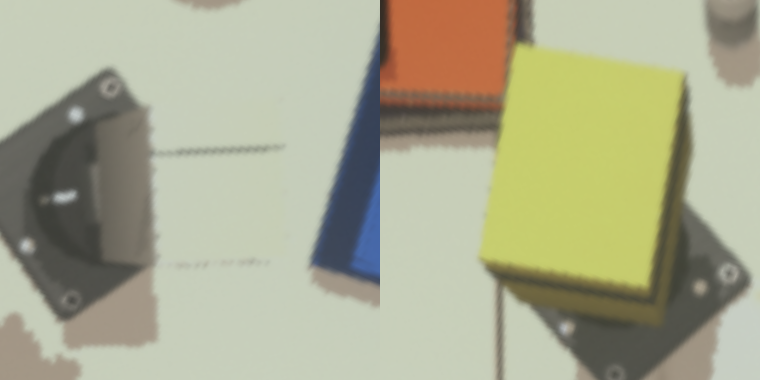

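In the two ortho panels the carton top spans (150..283, 107..263) and the yellow top has its corners at (515,43), (686,73), (648,290), (480,260). That puts the carton at (0.489,-0.120) with a grasp yaw of 182°, and the yellow box at (0.592,0.061) with a yaw of 170°. The tray is at (0.496,-0.361) with its long axis at 73.5°.

Emit:
move_arm([
  [[0.26, -2.32, 2], 0, 100],
  [[0.26, -2.32, 2], 0, 100],
  [[0.26, -2.32, 2], 0, 100],
  [[0.26, -2.32, 2], 0, 100],
  [[0.26, -2.32, 2], 0, 100],
  [[0, 0, 0], -0.114, 100],
  [[0, 0, 0], -0.114, 100],
  [[0, 0, 0], -0.114, 100],
  [[0, 0, 0], -0.114, 100],
  [[0, 0, 0], 0, 100],
  [[0, 0, 0], 0, 100],
], newtons=40)

```text
clock: 4.65
eef_pos: [0.4895, -0.1212, 0.2233]
ee_rot: [-0.019, 1.0, -0.0, -0.0]
force: [0.2, 0.1, -0.7]
gripper_width: 0.0851
grasp_force: 0.0
```

```bash
python3 - <<'E'
from h import *
delta(.4893,-.1202,.100,182.4)
K,W=cam('wrist'); im=snap('wrist')
print([(np.round(d['xyz'],3).tolist(),round(d['p'],2)) for d in r.find_in('slide_carton','wrist')][:3])
c=np.array([[x,y,.1435] for x,y in((26,21),(26,-21),(-26,-21),(-26,21))])*[.001,.001,1]
a=np.radians(2.4);Rz=np.array([[np.cos(a),-np.sin(a)],[np.sin(a),np.cos(a)]])
c[:,:2]=c[:,:2]@Rz.T+[.4893,-.1202]
cv2.polylines(im,[proj(c,K,W).round().astype(int)],True,(0,0,255),1)
cv2.imwrite('pics/w3.png',im)
E
```

```text
t=4.7 TCP [ 0.4895 -0.1212  0.2233] yaw -177.8 j6 -1.99 shift cm [ 0.02  0.1  12.33] roll -0.003 (half-turn eq -0.003)
[([0.486, -0.121, 0.14], 0.88)]
```

View pics/w3.png

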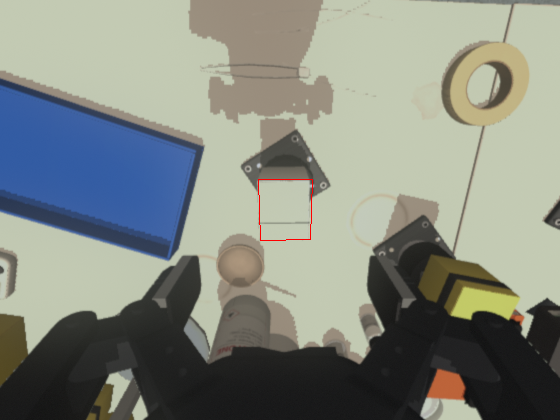

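The red outline sits on the carton top at (285,210). Descending to grasp it.

Emit:
move_arm([
  [[0, 0.1, 3], 0, 100],
  [[0, 0, 3], 0, 100],
  [[0, 0, 3], 0, 100],
  [[0, 0, 2], 0, 100],
  [[0, 0, 1.3], 0, 100],
  [[0, 0, 0], 0, 100],
  [[0, 0, 0], 0, 30],
  [[0, 0, 0], 0, 30],
  [[0, 0, 0], 0, 30],
  [[0, 0, 0], 0, 30],
  [[0, 0, 0], 0, 30],
  [[0, 0, 0], 0, 30],
  [[0, 0, 0], 0, 30],
  [[0, 0, 0], 0, 30],
], newtons=40)

```text
clock: 6.15
eef_pos: [0.4902, -0.1209, 0.1012]
ee_rot: [-0.021, 1.0, -0.0, 0.001]
force: [-0.7, 0.4, 6.6]
gripper_width: 0.0416
grasp_force: 44.1
```

Emit:
move_arm([
  [[0, 0, -1], 0, 30],
  [[0, 0, -3], 0, 30],
  [[0, 0, -3], 0, 30],
  [[0, 0, -3], 0, 30],
  [[0, 0, -2], 0, 30],
  [[0, 0, 0], 0, 30],
  [[0.23, -2.97, 0], 0, 30],
  [[0.23, -2.97, 0], 0, 30],
  [[0.23, -2.97, 0], 0, 30],
  [[0.23, -2.97, 0], 0, 30],
  [[0.23, -2.97, 0], 0, 30],
  [[0.23, -2.97, 0], 0, 30],
  [[0.23, -2.97, 0], 0, 30],
  [[0.23, -2.97, 0], 0, 30],
  [[0.23, -2.97, 0], 0, 30],
  [[0.23, -2.97, 0], 0, 30],
  [[0, 0, 0], 0.11, 30],
  [[0, 0, 0], 0.11, 30],
  [[0, 0, 0], 0.11, 30],
  [[0, 0, 0], 0, 30],
])

```text
clock: 8.15
eef_pos: [0.4779, -0.4177, 0.2188]
ee_rot: [0.144, 0.99, 0.001, -0.001]
force: [-0.3, 0.3, -0.4]
gripper_width: 0.0413
grasp_force: 43.4
```

```bash
python3 - <<'E'
from h import *
im=snap('wrist'); o=snap('top'); cv2.imwrite('pics/w4.png',np.hstack([cv2.resize(im,(400,300)),o[140:290,310:510].repeat(2,0).repeat(2,1)]))
tray(); delta(.479,-.4185,.022,163.5)
E
```

```text
tray ((496.1113586425781, -360.64013671875), (254.05943298339844, 150.50674438476562), 73.344970703125) [[388.0, -461.0], [532.0, -504.0], [605.0, -261.0], [460.0, -217.0]]
t=8.3 TCP [ 0.4784 -0.4179  0.2196] yaw 163.6 j6 -2.11 shift cm [-0.1  -0.05 19.76] roll 0.002 (half-turn eq 0.002)
```

View pics/w4.png

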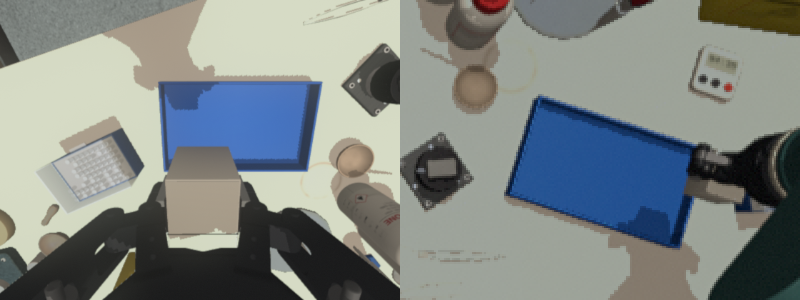

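The wrist picture shows the carton held at (205,190) over the tray's -y half, and the tray hasn't moved. Lowering it.

Emit:
move_arm([
  [[0, 0, 4], 0, 30],
  [[0, 0, 4], 0, 30],
  [[0, 0, 4], 0, 30],
  [[0, 0, 4], 0, 30],
  [[0, 0, 2], 0, 30],
  [[0, 0, 1], 0, 30],
  [[0, 0, 0.6], 0, 30],
  [[0, 0, 0], 0, 30],
  [[0, 0, 0], 0, 60],
  [[0, 0, 0], 0, 68],
  [[0, 0, 0], 0, 68],
  [[0, 0, 0], 0, 68],
  [[0, 0, 0], 0, 68],
  [[0, 0, -3], 0, 68],
  [[0, 0, -4], 0, 68],
  [[0, 0, -4], 0, 68],
  [[0, 0, -4], 0, 68],
  [[0, 0, -4], 0, 68],
  [[0, 0, -2], 0, 100],
  [[0, 0, 0], 0, 100],
])

```text
clock: 10.3
eef_pos: [0.4804, -0.42, 0.2385]
ee_rot: [0.144, 0.99, -0.002, 0.003]
force: [0.9, -0.4, 1.0]
gripper_width: 0.0839
grasp_force: 0.0
```

```bash
python3 - <<'E'
from h import *
im=snap('wrist'); print([(np.round(d['xyz'],3).tolist(),round(d['p'],2)) for d in r.find_in('slide_carton','wrist')][:3])
delta(.5924,.0612,.225,170.1)
E
```

```text
[([0.476, -0.417, 0.062], 0.74)]
t=10.4 TCP [ 0.4785 -0.4181  0.2342] yaw 163.5 j6 -2.11 shift cm [ 2.74 49.19  0.91] roll -0.116 (half-turn eq -0.116)
```

Emit:
move_arm([
  [[0.2, 3.51, 0], 0, 100],
  [[0.2, 3.51, 0], 0, 100],
  [[0.2, 3.51, 0], 0, 100],
  [[0.2, 3.51, 0], 0, 100],
  [[0.2, 3.51, 0], 0, 100],
  [[0.2, 3.51, 0], 0, 100],
  [[0.2, 3.51, 0], 0, 100],
  [[0.2, 3.51, 0], 0, 100],
  [[0.2, 3.51, 0], 0, 100],
  [[0.2, 3.51, 0], 0, 100],
  [[0.2, 3.51, 0], 0, 100],
  [[0.2, 3.51, 0], 0, 100],
  [[0.2, 3.51, 0], 0, 100],
  [[0.2, 3.51, 0], 0, 100],
  [[0, 0, 0], -0.116, 100],
  [[0, 0, 0], 0, 100],
  [[0, 0, 0], 0, 100],
  [[0, 0, 0], 0, 100],
])

```text
clock: 12.2
eef_pos: [0.5912, 0.06, 0.2334]
ee_rot: [0.088, 0.996, -0.0, -0.001]
force: [-0.5, -0.1, 0.4]
gripper_width: 0.0853
grasp_force: 0.0
```

```bash
python3 - <<'E'
from h import *
delta(.5924,.0612,.100,170.1)
K,W=cam('wrist'); im=snap('wrist')
print([(np.round(d['xyz'],3).tolist(),round(d['p'],2)) for d in r.find_in('yellow_box','wrist')][:3])
c=np.array([[x,y,.1445] for x,y in((35,27.5),(35,-27.5),(-35,-27.5),(-35,27.5))])*[.001,.001,1]
a=np.radians(-9.9);Rz=np.array([[np.cos(a),-np.sin(a)],[np.sin(a),np.cos(a)]])
c[:,:2]=c[:,:2]@Rz.T+[.5924,.0612]
cv2.polylines(im,[proj(c,K,W).round().astype(int)],True,(0,0,255),1)
cv2.imwrite('pics/w5.png',im)
E
```

```text
t=12.2 TCP [0.5912 0.06   0.2334] yaw 169.9 j6 -1.41 shift cm [-0.12  0.15 13.33] roll -0.003 (half-turn eq -0.003)
[]
```

View pics/w5.png

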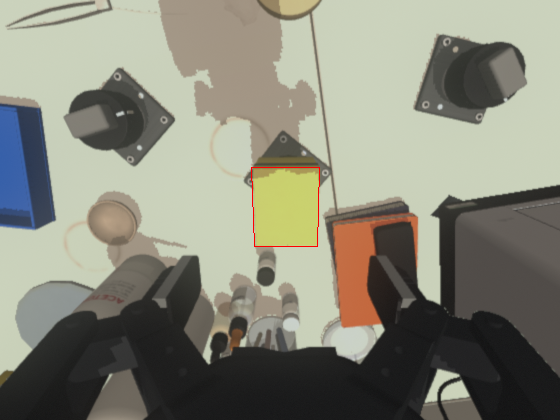

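The red outline fits the yellow box's top at (285,207). Descending to grasp and lift.

Emit:
move_arm([
  [[-0.1, 0.15, 3], 0, 100],
  [[0, 0, 3], 0, 100],
  [[0, 0, 3], 0, 100],
  [[0, 0, 3], 0, 100],
  [[0, 0, 1.2], 0, 100],
  [[0, 0, 0], 0, 100],
  [[0, 0, 0], 0, 45],
  [[0, 0, 0], 0, 45],
  [[0, 0, 0], 0, 45],
  [[0, 0, 0], 0, 45],
  [[0, 0, 0], 0, 45],
  [[0, 0, 0], 0, 45],
  [[0, 0, 0], 0, 45],
  [[0, 0, -1], 0, 45],
  [[0, 0, -3], 0, 45],
  [[0, 0, -3], 0, 45],
  [[0, 0, -3], 0, 45],
  [[0, 0, -2], 0, 45],
  [[0, 0, 0], 0, 45],
  [[0, 0, 0], 0, 45],
], newtons=45)

```text
clock: 14.3
eef_pos: [0.5929, 0.0621, 0.2225]
ee_rot: [0.086, 0.996, 0.0, 0.0]
force: [-0.4, -0.3, -2.0]
gripper_width: 0.0547
grasp_force: 48.3
```

```bash
python3 - <<'E'
from h import *
tray(); delta(.513,-.3035,.22,163.5)
E
```

```text
tray ((496.1123046875, -360.64434814453125), (254.0540771484375, 150.49819946289062), 73.31643676757812) [[388.0, -461.0], [532.0, -504.0], [605.0, -261.0], [460.0, -217.0]]
t=14.3 TCP [0.5922 0.0621 0.2215] yaw 170.1 j6 -1.41 shift cm [  1.52 -37.38   0.17] roll 0.115 (half-turn eq 0.115)
```

Emit:
move_arm([
  [[0.14, -3.4, 0], 0, 45],
  [[0.14, -3.4, 0], 0, 45],
  [[0.14, -3.4, 0], 0, 45],
  [[0.14, -3.4, 0], 0, 45],
  [[0.14, -3.4, 0], 0, 45],
  [[0.14, -3.4, 0], 0, 45],
  [[0.14, -3.4, 0], 0, 45],
  [[0.14, -3.4, 0], 0, 45],
  [[0.14, -3.4, 0], 0, 45],
  [[0.14, -3.4, 0], 0, 45],
  [[0.14, -3.4, 0], 0, 45],
  [[0, 0, 0], 0.115, 45],
  [[0, 0, 0], 0, 45],
  [[0, 0, 0], 0, 45],
])

```text
clock: 15.75
eef_pos: [0.5128, -0.3029, 0.2209]
ee_rot: [0.142, 0.99, 0.001, -0.001]
force: [0.8, 0.5, -1.1]
gripper_width: 0.0544
grasp_force: 48.4
```

```bash
python3 - <<'E'
from h import *
im=snap('wrist'); cv2.imwrite('pics/w6.png',im)
tray(); delta(.513,-.3035,.022,163.5)
E
```

```text
tray ((509.6301574707031, -315.5343017578125), (159.9130096435547, 150.51065063476562), 73.41020965576172) [[415.0, -371.0], [559.0, -414.0], [605.0, -260.0], [460.0, -217.0]]
t=15.8 TCP [ 0.5133 -0.3027  0.2216] yaw 163.7 j6 -1.93 shift cm [-0.02 -0.1  19.96] roll 0.003 (half-turn eq 0.003)
```

View pics/w6.png

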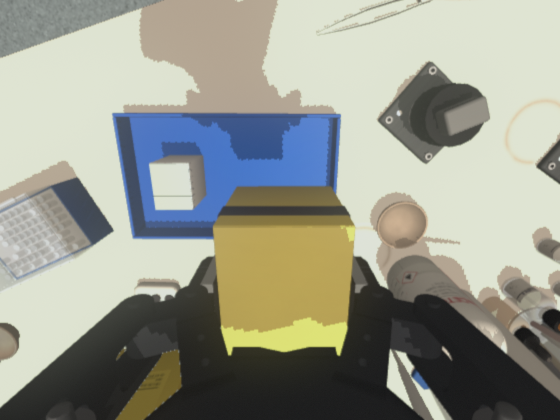

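The yellow box is held over the free +y half of the tray. The carton lies at (178,182) and the tray end is unmoved. Lowering it.

Emit:
move_arm([
  [[0, -0.1, 4], 0, 45],
  [[0, 0, 4], 0, 45],
  [[0, 0, 4], 0, 45],
  [[0, 0, 4], 0, 45],
  [[0, 0, 2], 0, 45],
  [[0, 0, 1], 0, 45],
  [[0, 0, 0.8], 0, 45],
  [[0, 0, 0], 0, 45],
  [[0, 0, 0], 0, 75],
  [[0, 0, 0], 0, 82],
  [[0, 0, 0], 0, 82],
  [[0, 0, 0], 0, 82],
  [[0, 0, 0], 0, 82],
  [[0, 0, -3], 0, 82],
  [[0, 0, -4], 0, 82],
  [[0, 0, -4], 0, 82],
  [[0, 0, -4], 0, 82],
  [[0, 0, -4], 0, 82],
  [[0, 0, -2], 0, 100],
  [[0, 0, 0], 0, 100],
])

```text
clock: 17.85
eef_pos: [0.5152, -0.3061, 0.2382]
ee_rot: [0.143, 0.99, -0.002, 0.003]
force: [0.6, -0.3, -0.1]
gripper_width: 0.0849
grasp_force: 0.0
```

```bash
python3 - <<'E'
from h import *
im=snap('wrist')
for t in('yellow_box','slide_carton'): print([(np.round(d['xyz'],3).tolist(),round(d['p'],2)) for d in r.find_in(t,'wrist')][:3])
delta(.57,-.10,.24,163.5)
E
```

```text
[([0.508, -0.303, 0.069], 0.8)]
[([0.481, -0.41, 0.062], 0.9)]
t=18.0 TCP [ 0.5125 -0.3042  0.2331] yaw 163.5 j6 -1.93 shift cm [ 0.29 21.21 -0.68] roll 0.000 (half-turn eq 0.000)
```

Emit:
move_arm([
  [[0.71, 3.08, -0.5], 0, 100],
  [[0.71, 3.08, -0.5], 0, 100],
  [[0.71, 3.08, -0.5], 0, 100],
  [[0.71, 3.08, -0.5], 0, 100],
  [[0.71, 3.08, -0.5], 0, 100],
  [[0.71, 3.08, -0.5], 0, 100],
  [[0.71, 3.08, -0.5], 0, 100],
  [[0.71, 3.08, -0.5], 0, 100],
  [[0.71, 3.08, -0.5], 0, 100],
  [[0, 0, 0], 0, 100],
  [[0, 0, 0], 0, 100],
  [[0, 0, 0], 0, 100],
])

```text
clock: 19.2
eef_pos: [0.5301, -0.0215, 0.278]
ee_rot: [0.144, 0.99, -0.0, -0.001]
force: [0.2, -0.3, 0.4]
gripper_width: 0.0851
grasp_force: 0.0
```

```bash
python3 - <<'E'
from h import *
K,W=cam('wrist'); im=snap('wrist'); cv2.imwrite('pics/raw7.png',im); np.savez('v7.npz',K=K,W=W)
A,B=(.488,-.105),(.585,.063)
o=np.vstack([np.hstack([rect(im,K,W,c,z,half=.055,n=290) for z in(.0845,.010)]) for c in(A,B)])
cv2.imwrite('pics/w7.png',o); delta(.5,-.1,.2)
E
```

```text
t=19.2 TCP [ 0.5302 -0.0217  0.2783] yaw 163.5 j6 -1.45 shift cm [ 0.65 -8.36  7.83]
```

View pics/w7.png

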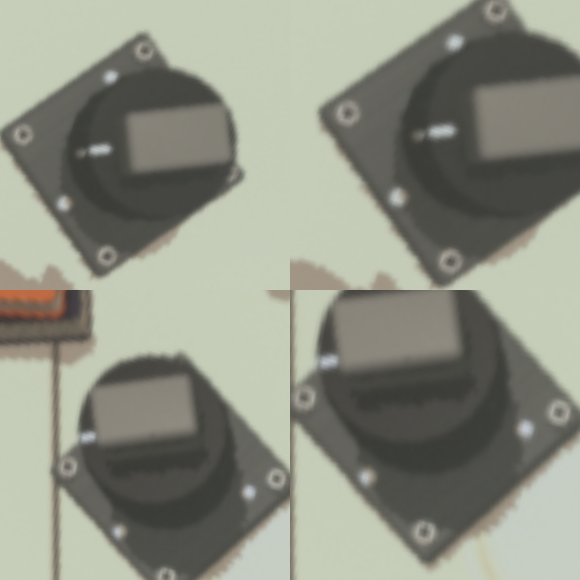

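In the ortho panels, cap A's block centre is at (179,138) and cap B's at (144,411), with each white mark to the left of its block. The flange dots are at (455,43), (398,197) for A and (366,477), (525,428) for B.

| Cap | Centre (m) | Cap yaw | Holder yaw | P |
|---|---|---|---|---|
| A | (0.491,-0.1186) | 97° | 34.4° | about 63 |
| B | (0.595,0.0636) | 99° | 41.6° | about 57 |

All three are in the expected range, so I start with A.

Emit:
move_arm([
  [[0.25, -2.6, 3.5], 0, 100],
  [[0.25, -2.6, 3.5], 0, 100],
  [[0.25, -2.6, 3.5], 0, 100],
  [[0.25, -2.6, 3.5], 0, 100],
  [[0, 0, 0], 0.145, 85],
  [[0, 0, 0], 0.145, 85],
  [[0, 0, 0], 0.145, 85],
  [[0, 0, 0], 0.145, 85],
  [[0, 0, 0], 0.145, 85],
  [[0, 0, 0], 0.145, 85],
  [[0, 0, 0], 0.145, 85],
  [[0, 0, 0], 0.145, 85],
  [[0, 0, 0], 0, 85],
  [[0, 0, 0], 0, 85],
  [[0, 0, 0], 0, 85],
], newtons=20)

```text
clock: 20.75
eef_pos: [0.4914, -0.1181, 0.1392]
ee_rot: [0.662, 0.75, -0.0, -0.0]
force: [0.6, -0.4, -0.7]
gripper_width: 0.0725
grasp_force: 0.0
```

```bash
cat >> h.py <<'E'
def capview(fn,c,zt,yawd,hyaw):
    "overlay block top, mark, flange and dots on a wrist picture"
    K,W=cam('wrist'); im=snap('wrist'); rot=lambda a:np.array([[np.cos(a),-np.sin(a)],[np.sin(a),np.cos(a)]])
    Q=lambda p,a,z: proj(np.c_[np.array(p)*.001@rot(np.radians(a)).T+c,np.full(len(p),z)],K,W).round().astype(int)
    sq=lambda a,b:[(a,b),(a,-b),(-a,-b),(-a,b)]
    cv2.polylines(im,[Q(sq(20,12),yawd,zt)],True,(0,0,255),1)
    cv2.polylines(im,[Q(sq(42,42),hyaw,.01)],True,(0,255,255),1)
    for q in Q([(27,0)],yawd,zt-.02): cv2.circle(im,tuple(map(int,q)),4,(0,0,255),1)
    for k in range(3):
        for q in Q([(36,0)],hyaw+95+120*k,.01): cv2.circle(im,tuple(map(int,q)),4,(0,255,0),1)
    cv2.imwrite('pics/'+fn,im)
E
python3 - <<'E'
from h import *
capview('w8.png',(.491,-.1186),.0845,97,34.4); delta(.491,-.1186,.067,97)
E
```

```text
t=20.8 TCP [ 0.4915 -0.118   0.1392] yaw 97.1 j6 -0.50 shift cm [-0.06 -0.05  7.22] roll 0.003 (half-turn eq 0.003)
```

View pics/w8.png

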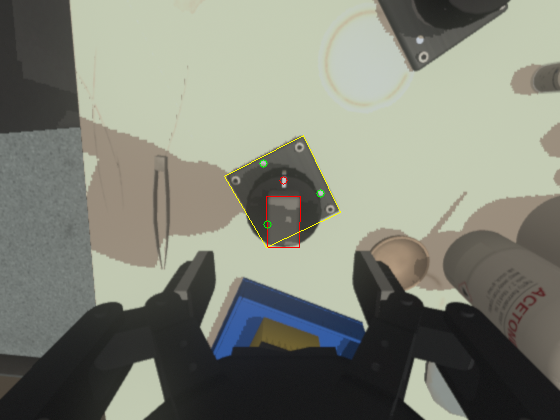

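The overlay matches cap and flange: block at (284,222), dots at (264,163) and (320,193). Descending and gripping lightly.

Emit:
move_arm([
  [[0, 0, 2.5], 0, 85],
  [[0, 0, 2.5], 0, 60],
  [[0, 0, 1.5], 0, 60],
  [[0, 0, 0.7], 0, 60],
  [[0, 0, 0], 0, 60],
  [[0, 0, 0], 0, 15],
  [[0, 0, 0], 0, 15],
  [[0, 0, 0], 0, 15],
  [[0, 0, 0], 0, 15],
  [[0, 0, 0], 0, 15],
  [[0, 0, 0], 0, 15],
  [[0, 0, 0], 0, 15],
  [[0, 0, 0], 0, 15],
], newtons=20)

```text
clock: 22.1
eef_pos: [0.4923, -0.118, 0.068]
ee_rot: [0.662, 0.749, 0.0, 0.001]
force: [0.3, 0.7, 5.9]
gripper_width: 0.0234
grasp_force: 25.9
```

Emit:
move_arm([
  [[0, 0, 0], 0, 15],
  [[0, 0, 0], 0, 15],
  [[0, 0, 0], -0.095, 15],
  [[0, 0, 0], -0.095, 15],
  [[0, 0, 0], -0.095, 15],
  [[0, 0, 0], -0.095, 15],
  [[0, 0, 0], -0.095, 15],
  [[0, 0, 0], -0.09, 15],
  [[0, 0, 0], 0, 15],
  [[0, 0, 0], 0, 15],
  [[0, 0, 0], 0, 15],
], newtons=35)

```text
clock: 23.2
eef_pos: [0.4914, -0.1177, 0.0672]
ee_rot: [0.428, 0.904, -0.0, -0.0]
force: [-0.9, -0.4, -1.1]
gripper_width: 0.0231
grasp_force: 35.8
```

```bash
python3 - <<'E'
from h import *
delta(.491,-.1186,.067,129.4); s=r.observe(); print(s['force'],s['ft_torque'],s['gripper_width'])
E
```

```text
t=23.2 TCP [ 0.4914 -0.1177  0.0672] yaw 129.3 j6 -1.06 shift cm [-0.05 -0.09  0.02] roll -0.001 (half-turn eq -0.001)
[-0.89137833 -0.3731056  -1.06965274] [-0.00349333 -0.01457584  0.0072889 ] 0.023090704071586168
```

Emit:
move_arm([
  [[0, 0, 0], 0, 50],
  [[0, 0, 0], 0, 60],
  [[0, 0, 0], 0, 60],
  [[0, 0, 0], 0, 60],
  [[0, 0, 0], 0, 60],
  [[0, 0, -2], 0, 60],
  [[0, 0, -3], 0, 60],
  [[0, 0, -2], 0, 60],
  [[0, 0, 0], 0, 60],
  [[0, 0, 0], 0, 60],
  [[0, 0, 0], 0, 60],
])

```text
clock: 24.3
eef_pos: [0.4908, -0.1174, 0.1364]
ee_rot: [0.427, 0.904, -0.0, -0.001]
force: [-0.7, 0.7, 0.2]
gripper_width: 0.0513
grasp_force: 0.0
```

```bash
cat >> h.py <<'E'
def fit(c,yawd,zs,im=None,K=None,W=None):
    "fit height, centre and yaw of the lighter grip block's top by inside/outside contrast"
    from scipy.optimize import differential_evolution as DE
    if im is None: K,W=cam('wrist'); im=snap('wrist')
    g=cv2.GaussianBlur(im,(0,0),1).astype(float).mean(2)
    def poly(a,b,p):
        t=np.radians(yawd+p[2]); q=np.array([(a,b),(a,-b),(-a,-b),(-a,b)])*.001@np.array([[np.cos(t),np.sin(t)],[-np.sin(t),np.cos(t)]])
        return proj(np.c_[q+c+np.array(p[:2])*.001,np.full(4,p[3])],K,W)
    e=[((-20,0),(1,0)),((20,0),(1,0)),((0,-12),(0,1)),((0,12),(0,1))]
    def cost(p):
        o=poly(21.5,13.5,p);i=poly(18.5,10.5,p);tot=0
        for k in range(4):
            w=np.linspace(.1,.9,25)[:,None]
            s=[cv2.remap(g.astype(np.float32),*[ (P[k]*(1-w)+P[(k+1)%4]*w)[:,j:j+1].astype(np.float32) for j in(0,1)],1).ravel() for P in(i,o)]
            tot+=np.clip(s[0]-s[1],-40,40).mean()
        return -tot
    b=DE(cost,[(-5,5),(-5,5),(-8,8),zs],seed=1,maxiter=150,popsize=12)
    p=b.x; print(f'fit centre {c[0]+p[0]/1000:.4f} {c[1]+p[1]/1000:.4f} yaw {yawd+p[2]:.1f} blocktop z {p[3]:.4f} score {-b.fun:.0f}')
E
python3 - <<'E'
from h import *
v=np.load('v7.npz'); im7=cv2.imread('pics/raw7.png')
fit((.491,-.1186),97,(.065,.095),im7,v['K'],v['W']); fit((.595,.0636),99,(.065,.095),im7,v['K'],v['W'])
fit((.491,-.1186),129.4,(.065,.095))
capview('w9.png',(.491,-.1186),.0758,129.4,34.4); delta(.491,-.1186,.0585,129.4)
E
```

```text
fit centre 0.4926 -0.1233 yaw 95.4 blocktop z 0.0653 score 110
fit centre 0.5998 0.0659 yaw 100.2 blocktop z 0.0709 score 111
fit centre 0.4892 -0.1174 yaw 130.1 blocktop z 0.0701 score 78
t=24.4 TCP [ 0.4907 -0.1174  0.1362] yaw 129.4 j6 -1.06 shift cm [-0.13 -0.05  7.77] roll 0.000 (half-turn eq 0.000)
```

View pics/w9.png

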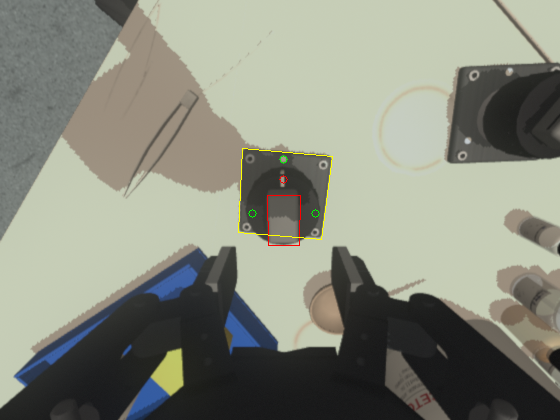

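The mark at (283,180) lines up with the gap dot at (283,159), and the outline drawn at the dropped height fits the block. I go down with a force check.

Emit:
move_arm([
  [[-0.05, -0.1, 2.5], 0, 60],
  [[0, 0, 2.5], 0, 60],
  [[0, 0, 1.5], 0, 60],
  [[0, 0, 0.5], 0, 60],
  [[0, 0, 0.2], 0, 60],
  [[0, 0, 0], 0, 60],
  [[0, 0, 0], 0, 60],
], newtons=20)

```text
clock: 25.1
eef_pos: [0.4917, -0.1189, 0.0659]
ee_rot: [0.427, 0.904, -0.0, 0.001]
force: [-0.0, -0.3, -0.6]
gripper_width: 0.0514
grasp_force: 0.0
```

Emit:
move_arm([
  [[0, 0, 0.2], 0, 60],
  [[0, 0, 0.2], 0, 60],
  [[0, 0, 0], 0, 60],
  [[0, 0, 0], 0, 60],
])

```text
clock: 25.5
eef_pos: [0.4911, -0.1187, 0.0614]
ee_rot: [0.427, 0.904, -0.0, -0.0]
force: [-1.4, 0.1, -1.0]
gripper_width: 0.0515
grasp_force: 0.0
```

Emit:
move_arm([
  [[0, 0, 0.15], 0, 60],
  [[0, 0, 0.1], 0, 60],
  [[0, 0, 0], 0, 15],
  [[0, 0, 0], 0, 15],
  [[0, 0, 0], 0, 15],
  [[0, 0, 0], 0, 15],
  [[0, 0, 0], 0, 15],
  [[0, 0, 0], 0, 15],
  [[0, 0, 0], 0, 15],
])

```text
clock: 26.4
eef_pos: [0.4912, -0.1187, 0.0588]
ee_rot: [0.427, 0.904, -0.0, 0.0]
force: [-0.5, 0.1, 0.4]
gripper_width: 0.0235
grasp_force: 25.1
```

Emit:
move_arm([
  [[0, 0, 0.03], 0.1, 15],
  [[0, 0, 0.03], 0.1, 15],
  [[0, 0, 0.03], 0.1, 15],
  [[0, 0, 0.03], 0.1, 15],
  [[0, 0, 0], 0, 15],
], newtons=35)

```text
clock: 26.9
eef_pos: [0.4921, -0.119, 0.0584]
ee_rot: [0.6, 0.8, 0.0, 0.001]
force: [-1.1, -0.1, 6.9]
gripper_width: 0.0231
grasp_force: 39.2
```

Emit:
move_arm([
  [[0, 0, 0.03], 0.12, 15],
  [[0, 0, 0.03], 0.12, 15],
  [[0, 0, 0.03], 0.12, 15],
  [[0, 0, 0.03], 0.12, 15],
  [[0, 0, 0.03], 0.12, 15],
  [[0, 0, 0.03], 0.12, 15],
  [[0, 0, 0.03], 0.12, 15],
  [[0, 0, 0], 0.12, 15],
  [[0, 0, 0], 0, 15],
  [[0, 0, 0], 0, 15],
])

```text
clock: 27.9
eef_pos: [0.4913, -0.1189, 0.0556]
ee_rot: [0.9, 0.436, 0.0, 0.0]
force: [0.9, -0.7, 0.8]
gripper_width: 0.0233
grasp_force: 38.3
```

```bash
cat >> h.py <<'E'
def st(yd):
    p,M,s=pose(); print(f"t {s['clock']:.2f} yaw {yaw():.1f} (to {yd}: {yaw()-yd:.1f}) z {p[2]:.4f} F {np.round(s['force'],1)} M {np.round(s['ft_torque'],2)} w {s['gripper_width']:.4f} g {s['grasp_force']:.0f}")
E
python3 -c "
from h import *
st(46.4)"
```

```text
t 27.90 yaw 51.7 (to 46.4: 5.3) z 0.0556 F [ 0.9 -0.7  0.8] M [-0.16 -0.   -0.02] w 0.0233 g 38
```

Now the last few degrees in small steps, until the torque rises.

Emit:
move_arm([
  [[0, 0, 0], 0.05, 15],
  [[0, 0, 0], 0.03, 15],
  [[0, 0, 0], 0.03, 15],
  [[0, 0, 0], 0.02, 15],
  [[0, 0, 0], 0, 15],
  [[0, 0, 0], 0, 15],
])

```text
clock: 28.5
eef_pos: [0.4911, -0.1187, 0.0554]
ee_rot: [0.927, 0.376, -0.0, 0.0]
force: [0.8, -0.1, -1.0]
gripper_width: 0.0233
grasp_force: 38.4
```

```bash
python3 -c "
from h import *
st(46.4)"
```

```text
t 28.50 yaw 44.2 (to 46.4: -2.2) z 0.0554 F [ 0.8 -0.1 -1. ] M [-0.09 -0.11  0.43] w 0.0233 g 38
```

Emit:
move_arm([
  [[0, 0, 0], 0.03, 15],
  [[0, 0, 0], 0.03, 15],
  [[0, 0, 0], 0, 15],
  [[0, 0, 0], 0, 15],
])

```text
clock: 28.9
eef_pos: [0.4911, -0.1188, 0.0554]
ee_rot: [0.937, 0.348, -0.0, 0.0]
force: [0.0, -1.2, -2.8]
gripper_width: 0.0227
grasp_force: 49.6
```

```bash
python3 -c "
from h import *
st(46.4)"
```

```text
t 28.90 yaw 40.8 (to 46.4: -5.6) z 0.0554 F [ 0.  -1.2 -2.8] M [-0.31 -0.08  1.25] w 0.0227 g 50
```

The torque rose to 1.25 N·m, so the cap is tight at its stop. Unloading and releasing.

Emit:
move_arm([
  [[0, 0, 0], -0.05, 15],
  [[0, 0, 0], 0, 15],
  [[0, 0, 0], 0, 50],
  [[0, 0, 0], 0, 60],
  [[0, 0, 0], 0, 60],
  [[0, 0, 0], 0, 60],
  [[0, 0, -1], 0, 60],
  [[0, 0, -3], 0, 60],
  [[0, 0, -4], 0, 60],
  [[0, 0, -4], 0, 60],
  [[0, 0, 0], 0, 60],
  [[0, 0, 0], 0, 60],
])

```text
clock: 30.1
eef_pos: [0.4919, -0.1189, 0.177]
ee_rot: [0.929, 0.37, 0.001, 0.001]
force: [-0.7, -0.1, -0.1]
gripper_width: 0.0516
grasp_force: 0.0
```

```bash
python3 -c "
from h import *
capview('w10.png',(.491,-.1186),.0723,46.4,34.4); delta(.595,.0636,.14,98.9)"
```

```text
t=30.1 TCP [ 0.4908 -0.1185  0.1757] yaw 43.5 j6 0.44 shift cm [20.09 -6.05  3.57] roll -0.967 (half-turn eq -0.967)
```

View pics/w10.png

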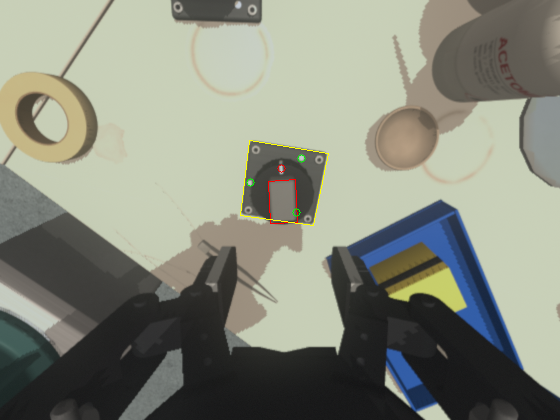

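Cap A matches the overlay at home yaw and height (block at (283,200)). On to cap B.

Emit:
move_arm([
  [[2.87, -0.865, 0], 0, 60],
  [[2.87, -0.865, 0], 0, 60],
  [[2.87, -0.865, 0], 0, 60],
  [[2.87, -0.865, 0], 0, 60],
  [[2.87, -0.865, 0], 0, 60],
  [[2.87, -0.865, 0], 0, 60],
  [[2.87, -0.865, 0], 0, 60],
  [[0, 0, 0], -0.138, 60],
  [[0, 0, 0], -0.138, 60],
  [[0, 0, 0.6], -0.138, 60],
  [[0, 0, 0.6], -0.138, 60],
  [[0, 0, 0.6], -0.138, 60],
  [[0, 0, 0.6], -0.138, 60],
  [[0, 0, 0.6], -0.138, 60],
  [[0, 0, 0], 0, 60],
  [[0, 0, 0], 0, 60],
  [[0, 0, 0], 0, 60],
], newtons=20)

```text
clock: 31.85
eef_pos: [0.595, 0.0635, 0.1451]
ee_rot: [0.652, 0.759, -0.0, -0.0]
force: [0.0, -0.0, 0.0]
gripper_width: 0.0512
grasp_force: 0.0
```

```bash
python3 -c "
from h import *
capview('w11.png',(.595,.0636),.0845,98.9,41.6); delta(.595,.0636,.067,98.9)"
```

```text
t=31.9 TCP [0.5952 0.0635 0.1454] yaw 98.7 j6 -0.16 shift cm [ 0.02 -0.02  7.84] roll -0.003 (half-turn eq -0.003)
```

View pics/w11.png

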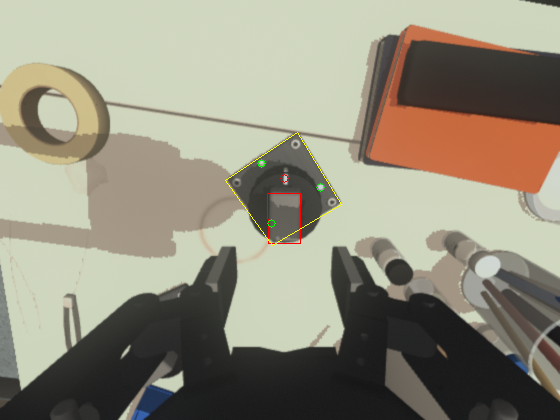

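The overlay matches cap B (block at (285,217), dots at (262,163) and (320,187)). Descend, grip and turn back 37.7°.

Emit:
move_arm([
  [[0, 0, 3], 0, 60],
  [[0, 0, 2.5], 0, 60],
  [[0, 0, 1.5], 0, 60],
  [[0, 0, 0.8], 0, 60],
  [[0, 0, 0], 0, 60],
  [[0, 0, 0], 0, 15],
  [[0, 0, 0], 0, 15],
  [[0, 0, 0], 0, 15],
  [[0, 0, 0], 0, 15],
  [[0, 0, 0], 0, 15],
  [[0, 0, 0], 0, 15],
  [[0, 0, 0], 0, 15],
  [[0, 0, 0], 0, 15],
], newtons=30)

```text
clock: 33.2
eef_pos: [0.5963, 0.0634, 0.0685]
ee_rot: [0.651, 0.759, 0.001, 0.001]
force: [-0.4, -0.2, 6.4]
gripper_width: 0.0233
grasp_force: 33.4
```

Emit:
move_arm([
  [[0, 0, 0], -0.094, 15],
  [[0, 0, 0], -0.094, 15],
  [[0, 0, 0], -0.094, 15],
  [[0, 0, 0], -0.094, 15],
  [[0, 0, 0], -0.094, 15],
  [[0, 0, 0], -0.094, 15],
  [[0, 0, 0], -0.094, 15],
  [[0, 0, 0], 0, 15],
  [[0, 0, 0], 0, 15],
  [[0, 0, 0], 0, 15],
], newtons=35)

```text
clock: 34.2
eef_pos: [0.5952, 0.0636, 0.0674]
ee_rot: [0.371, 0.929, 0.0, -0.0]
force: [1.0, 1.2, -1.0]
gripper_width: 0.0236
grasp_force: 34.2
```

```bash
python3 -c "
from h import *
st(136.6)"
```

```text
t 34.20 yaw 136.4 (to 136.6: -0.2) z 0.0674 F [ 1.   1.2 -1. ] M [ 0.12 -0.15  0.05] w 0.0236 g 34
```

Emit:
move_arm([
  [[0, 0, 0], 0, 50],
  [[0, 0, 0], 0, 60],
  [[0, 0, 0], 0, 60],
  [[0, 0, 0], 0, 60],
  [[0, 0, 0], 0, 60],
  [[0, 0, 0], 0, 60],
  [[0, 0, 0.2], 0, 60],
  [[0, 0, 0.2], 0, 60],
  [[0, 0, 0.2], 0, 60],
  [[0, 0, 0.2], 0, 60],
  [[0, 0, 0.07], 0, 60],
  [[0, 0, 0], 0, 60],
])

```text
clock: 35.4
eef_pos: [0.5952, 0.0634, 0.0586]
ee_rot: [0.37, 0.929, -0.0, -0.0]
force: [0.1, -0.6, -0.1]
gripper_width: 0.0513
grasp_force: 0.0
```

Emit:
move_arm([
  [[0, 0, 0], 0, 15],
  [[0, 0, 0], 0, 15],
  [[0, 0, 0], 0, 15],
  [[0, 0, 0], 0, 15],
  [[0, 0, 0], 0, 15],
  [[0, 0, 0], 0, 15],
  [[0, 0, 0], 0, 15],
  [[0, 0, 0], 0, 15],
], newtons=20)

```text
clock: 36.2
eef_pos: [0.5954, 0.0635, 0.0589]
ee_rot: [0.37, 0.929, -0.0, 0.0]
force: [0.1, -0.2, 2.3]
gripper_width: 0.0231
grasp_force: 25.2
```

The force on closing is low, so the cap has dropped. Turning forward while following it down.

Emit:
move_arm([
  [[0, 0, 0], 0, 15],
  [[0, 0, 0.03], 0.1, 15],
  [[0, 0, 0.03], 0.1, 15],
  [[0, 0, 0.03], 0.1, 15],
  [[0, 0, 0.03], 0.1, 15],
  [[0, 0, 0.03], 0.12, 15],
  [[0, 0, 0.03], 0.12, 15],
  [[0, 0, 0.03], 0.12, 15],
  [[0, 0, 0.03], 0.12, 15],
  [[0, 0, 0.03], 0.12, 15],
  [[0, 0, 0.03], 0.12, 15],
  [[0, 0, 0.03], 0.12, 15],
  [[0, 0, 0], 0.12, 15],
  [[0, 0, 0], 0, 15],
  [[0, 0, 0], 0, 15],
], newtons=35)

```text
clock: 37.7
eef_pos: [0.5955, 0.0635, 0.0556]
ee_rot: [0.871, 0.491, 0.0, 0.0]
force: [0.4, -1.0, 2.5]
gripper_width: 0.0229
grasp_force: 37.9
```

```bash
python3 -c "
from h import *
st(53.6)"
```

```text
t 37.70 yaw 58.8 (to 53.6: 5.2) z 0.0556 F [ 0.4 -1.   2.5] M [ 0.02 -0.09 -0.06] w 0.0229 g 38
```

Emit:
move_arm([
  [[0, 0, 0], 0.05, 15],
  [[0, 0, 0], 0.03, 15],
  [[0, 0, 0], 0.03, 15],
  [[0, 0, 0], 0.02, 15],
  [[0, 0, 0], 0.02, 15],
  [[0, 0, 0], 0, 15],
  [[0, 0, 0], 0, 15],
])

```text
clock: 38.4
eef_pos: [0.5955, 0.0636, 0.0554]
ee_rot: [0.906, 0.423, 0.0, 0.0]
force: [2.2, 2.1, -1.1]
gripper_width: 0.0231
grasp_force: 39.1
```

```bash
python3 -c "
from h import *
st(53.6)"
```

```text
t 38.40 yaw 50.1 (to 53.6: -3.5) z 0.0554 F [ 2.2  2.1 -1.1] M [ 0.37 -0.35  0.81] w 0.0231 g 39
```

Emit:
move_arm([
  [[0, 0, 0], 0.03, 15],
  [[0, 0, 0], 0, 15],
  [[0, 0, 0], 0, 15],
  [[0, 0, 0], -0.07, 15],
  [[0, 0, 0], 0, 15],
  [[0, 0, 0], 0, 50],
  [[0, 0, 0], 0, 60],
  [[0, 0, 0], 0, 60],
  [[0, 0, 0], 0, 60],
  [[0, 0, -1], 0, 60],
  [[0, 0, -3], 0, 60],
  [[0, 0, -4], 0, 60],
  [[0, 0, -4], 0, 60],
  [[0, 0, -3], 0, 60],
  [[0, 0, 0], 0, 60],
  [[0, 0, 0], 0, 60],
])

```text
clock: 40.0
eef_pos: [0.5957, 0.0635, 0.2068]
ee_rot: [0.898, 0.441, 0.001, 0.001]
force: [0.1, -0.6, -0.3]
gripper_width: 0.0512
grasp_force: 0.0
```

```bash
python3 -c "
from h import *
capview('w12.png',(.595,.0636),.0723,53.6,41.6); delta(.518,.2855,.2,202.7)"
```

```text
t=40.0 TCP [0.5947 0.0635 0.2054] yaw 52.3 j6 0.65 shift cm [ 12.87 -19.65   0.55] roll -2.625 (half-turn eq 0.516)
```

Emit:
move_arm([
  [[0, 0, 0], -0.14, 60],
  [[0, 0, 0], -0.14, 60],
  [[0, 0, 0], -0.14, 60],
  [[0, 0, 0], -0.14, 60],
  [[0, 0, 0], -0.14, 60],
  [[0, 0, 0], -0.14, 60],
  [[0, 0, 0], -0.14, 60],
  [[0, 0, 0], -0.14, 60],
  [[0, 0, 0], -0.14, 60],
  [[0, 0, 0], -0.14, 60],
  [[0, 0, 0], -0.14, 60],
  [[0, 0, 0], -0.14, 60],
  [[0, 0, 0], -0.14, 60],
  [[0, 0, 0], -0.14, 60],
  [[0, 0, 0], -0.14, 60],
  [[0, 0, 0], -0.14, 60],
  [[0, 0, 0], -0.14, 60],
  [[0, 0, 0], 0, 60],
  [[0, 0, 0], 0, 60],
])

```text
clock: 41.95
eef_pos: [0.5944, 0.0635, 0.2042]
ee_rot: [-0.074, 0.997, 0.0, -0.001]
force: [-0.7, 0.2, 0.1]
gripper_width: 0.0513
grasp_force: 0.0
```

```bash
python3 -c "
from h import *
delta(.518,.2855,.2,202.7); print(r.observe()['joint_positions'])"
```

```text
t=42.0 TCP [0.5944 0.0635 0.2042] yaw -171.6 j6 -1.73 shift cm [ 4.29 23.08  0.44] roll -0.249 (half-turn eq -0.249)
[-9.07088604e-03  3.81837337e-01  1.54601489e+00 -1.11740293e-04
  1.21634395e+00 -1.72721985e+00]
```

Emit:
move_arm([
  [[0.61, 3.3, 0], 0, 60],
  [[0.61, 3.3, 0], 0, 60],
  [[0.61, 3.3, 0], 0, 60],
  [[0.61, 3.3, 0], 0, 60],
  [[0.61, 3.3, 0], 0, 60],
  [[0.61, 3.3, 0], 0, 60],
  [[0.61, 3.3, 0], 0, 60],
  [[0, 0, 1.5], -0.125, 60],
  [[0, 0, 1.5], -0.125, 60],
  [[0, 0, 1.5], 0, 60],
  [[0, 0, 1.5], 0, 60],
  [[0, 0, 0], 0, 60],
  [[0, 0, 0], 0, 60],
  [[0, 0, 0], 0, 60],
], newtons=20)

```text
clock: 43.35
eef_pos: [0.5188, 0.2856, 0.1461]
ee_rot: [-0.199, 0.98, 0.0, 0.0]
force: [-0.3, -0.7, 0.2]
gripper_width: 0.051
grasp_force: 0.0
```

```bash
python3 -c "
from h import *
capview('a.png',(.518,.2855),.0845,22.7,-21.2)
a=cv2.imread('pics/a.png')[80:300,180:390]; b=cv2.imread('pics/w12.png')[80:300,180:390]
cv2.imwrite('pics/w13.png',cv2.resize(np.hstack([a,b]),(798,418))); delta(.518,.2855,.067,202.7)"
```

```text
t=43.4 TCP [0.5189 0.2856 0.1463] yaw -157.1 j6 -1.58 shift cm [0.09 0.03 7.93] roll 0.004 (half-turn eq 0.004)
```

View pics/w13.png

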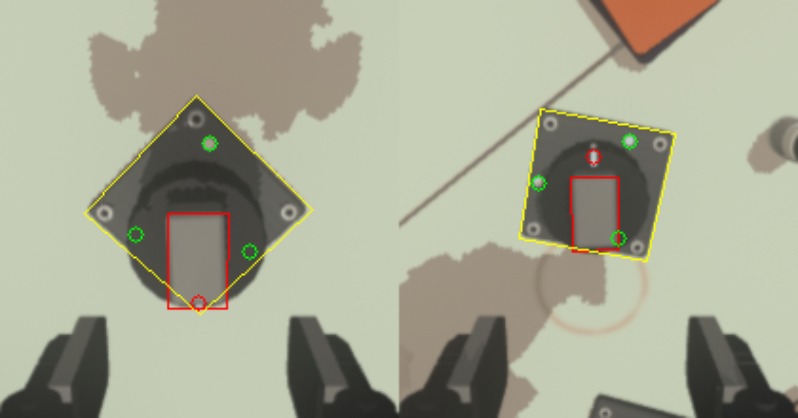

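Left: the overlay fits cap C and its holder. Right: cap B sits at home, with mark, block and dots all matching. Proceeding with C.

Emit:
move_arm([
  [[0.1, 0, 3], 0, 60],
  [[0, 0, 2.5], 0, 60],
  [[0, 0, 1.5], 0, 60],
  [[0, 0, 0.9], 0, 60],
  [[0, 0, 0], 0, 60],
  [[0, 0, 0], 0, 15],
  [[0, 0, 0], 0, 15],
  [[0, 0, 0], 0, 15],
  [[0, 0, 0], 0, 15],
  [[0, 0, 0], 0, 15],
  [[0, 0, 0], 0, 15],
  [[0, 0, 0], 0, 15],
  [[0, 0, 0], 0, 15],
], newtons=30)

```text
clock: 44.7
eef_pos: [0.5183, 0.2853, 0.0676]
ee_rot: [-0.199, 0.98, 0.0, 0.001]
force: [-0.9, -0.8, 6.4]
gripper_width: 0.0232
grasp_force: 33.2
```

Emit:
move_arm([
  [[0, 0, 0], -0.099, 15],
  [[0, 0, 0], -0.099, 15],
  [[0, 0, 0], -0.099, 15],
  [[0, 0, 0], -0.099, 15],
  [[0, 0, 0], -0.099, 15],
  [[0, 0, 0], -0.099, 15],
  [[0, 0, 0], -0.099, 15],
  [[0, 0, 0], -0.099, 15],
  [[0, 0, 0], -0.099, 15],
  [[0, 0, 0], 0, 15],
  [[0, 0, 0], 0, 15],
  [[0, 0, 0], 0, 15],
], newtons=35)

```text
clock: 45.9
eef_pos: [0.5172, 0.285, 0.0664]
ee_rot: [-0.601, 0.799, 0.0, -0.0]
force: [-0.5, -0.4, -2.3]
gripper_width: 0.023
grasp_force: 34.0
```

```bash
python3 -c "
from h import *
st(253.8-360)"
```

```text
t 45.90 yaw -106.1 (to -106.19999999999999: 0.1) z 0.0664 F [-0.5 -0.4 -2.3] M [0.04 0.02 0.03] w 0.0230 g 34
```

Emit:
move_arm([
  [[0, 0, 0], 0, 50],
  [[0, 0, 0], 0, 60],
  [[0, 0, 0], 0, 60],
  [[0, 0, 0], 0, 60],
  [[0, 0, 0], 0, 60],
  [[0, 0, 0], 0, 60],
  [[0, 0, 0.2], 0, 60],
  [[0, 0, 0.2], 0, 60],
  [[0, 0, 0.2], 0, 60],
  [[0, 0, 0.18], 0, 60],
  [[0, 0, 0], 0, 60],
])

```text
clock: 47.0
eef_pos: [0.5171, 0.2849, 0.0583]
ee_rot: [-0.602, 0.798, 0.0, -0.0]
force: [0.2, 1.1, -0.4]
gripper_width: 0.0509
grasp_force: 0.0
```

Emit:
move_arm([
  [[0, 0, 0], 0, 15],
  [[0, 0, 0], 0, 15],
  [[0, 0, 0], 0, 15],
  [[0, 0, 0], 0, 15],
  [[0, 0, 0], 0, 15],
  [[0, 0, 0], 0, 15],
  [[0, 0, 0], 0, 15],
  [[0, 0, 0], 0, 15],
], newtons=20)

```text
clock: 47.8
eef_pos: [0.5175, 0.285, 0.0588]
ee_rot: [-0.602, 0.798, -0.0, 0.0]
force: [0.2, -0.6, 2.1]
gripper_width: 0.0236
grasp_force: 23.7
```

Emit:
move_arm([
  [[0, 0, 0], 0, 15],
  [[0, 0, 0.03], 0.1, 15],
  [[0, 0, 0.03], 0.1, 15],
  [[0, 0, 0.03], 0.1, 15],
  [[0, 0, 0.03], 0.1, 15],
  [[0, 0, 0.03], 0.12, 15],
  [[0, 0, 0.03], 0.12, 15],
  [[0, 0, 0.03], 0.12, 15],
  [[0, 0, 0.03], 0.12, 15],
  [[0, 0, 0.03], 0.12, 15],
  [[0, 0, 0.03], 0.12, 15],
  [[0, 0, 0.03], 0.12, 15],
  [[0, 0, 0], 0.12, 15],
  [[0, 0, 0], 0, 15],
  [[0, 0, 0], 0, 15],
], newtons=35)

```text
clock: 49.3
eef_pos: [0.5178, 0.2852, 0.0556]
ee_rot: [0.032, 0.999, 0.0, 0.0]
force: [0.1, 0.6, 1.4]
gripper_width: 0.0234
grasp_force: 37.8
```

```bash
python3 -c "
from h import *
st(170.8)"
```

```text
t 49.30 yaw 176.3 (to 170.8: 5.5) z 0.0556 F [0.1 0.6 1.4] M [ 0.16 -0.16 -0.  ] w 0.0234 g 38
```

Emit:
move_arm([
  [[0, 0, 0], 0.05, 15],
  [[0, 0, 0], 0.03, 15],
  [[0, 0, 0], 0.03, 15],
  [[0, 0, 0], 0.02, 15],
  [[0, 0, 0], 0.02, 15],
  [[0, 0, 0], 0, 15],
  [[0, 0, 0], 0, 15],
])

```text
clock: 50.0
eef_pos: [0.5181, 0.285, 0.0554]
ee_rot: [0.108, 0.994, -0.0, 0.001]
force: [5.0, -0.5, -2.6]
gripper_width: 0.0233
grasp_force: 36.2
```

```bash
python3 -c "
from h import *
st(170.8)"
```

```text
t 50.00 yaw 167.6 (to 170.8: -3.2) z 0.0554 F [ 5.  -0.5 -2.6] M [-0.21 -0.89  0.59] w 0.0233 g 36
```

Stop torque reached; a touch more, then unload, release and retreat.

Emit:
move_arm([
  [[0, 0, 0], 0.04, 15],
  [[0, 0, 0], 0, 15],
  [[0, 0, 0], 0, 15],
  [[0, 0, 0], -0.07, 15],
  [[0, 0, 0], 0, 15],
  [[0, 0, 0], 0, 50],
  [[0, 0, 0], 0, 60],
  [[0, 0, 0], 0, 60],
  [[0, 0, 0], 0, 60],
  [[0, 0, -1], 0, 60],
  [[0, 0, -3], 0, 60],
  [[0, 0, -4], 0, 60],
  [[0, 0, -4], 0, 60],
  [[0, 0, -3], 0, 60],
  [[0, 0, 0], 0, 60],
  [[0, 0, 0], 0, 60],
])

```text
clock: 51.6
eef_pos: [0.5176, 0.2852, 0.2067]
ee_rot: [0.094, 0.996, 0.0, 0.001]
force: [-0.1, -0.7, -1.0]
gripper_width: 0.051
grasp_force: 0.0
```

```bash
cat > chk.py <<'E'
from h import *
tray(); snap('wrist')
# white mark direction on cap C: brightest low-saturation blobs inside the cap's top ring
def mark(c,z=.0523,n=400):
    K,W=cam('wrist'); im=snap('wrist'); q=rect(im,K,W,c,z,half=.04,n=n); g=q.min(2).astype(int)
    yy,xx=np.mgrid[:n,:n]; X=(n/2-yy)/n*80; Y=(n/2-xx)/n*80; rr=np.hypot(X,Y); m=(rr>22)&(rr<29)&(g>130)
    a=np.degrees(np.arctan2(Y[m],X[m])); print('mark px',m.sum(),np.unique(np.round(a/5)*5,return_counts=True))
mark((.518,.2855))
for t in('yellow_box','slide_carton'): print(t,[(np.round(d['xyz'],3).tolist(),round(d['p'],2)) for d in r.find_in(t,'top')][:2])
for t in('tape_roll','mortar','air_blower','cap_a'): print(t,[(np.round(d['xyz'],3).tolist(),round(d['p'],2)) for d in r.find_in(t,'top')][:3])
print([(np.round(d['xyz'],3).tolist(),round(d['p'],2)) for d in r.find_in('cap_a','wrist')][:3], r.observe()['clock'])
E
python3 chk.py
```

```text
tray ((496.1123046875, -360.6444091796875), (254.05404663085938, 150.49819946289062), 73.31641387939453) [[388.0, -461.0], [532.0, -504.0], [605.0, -261.0], [460.0, -217.0]]
mark px 775 (array([-15., -10.,  -5.,   0.,   5.,  10.,  15.]), array([106, 302,  47,  82, 114, 123,   1]))
yellow_box [([0.511, -0.298, 0.066], 0.91)]
slide_carton [([0.478, -0.412, 0.062], 0.74)]
tape_roll [([0.375, 0.105, 0.018], 0.59)]
mortar [([0.617, -0.178, 0.013], 0.93)]
air_blower [([0.509, 0.475, 0.04], 0.67)]
cap_a [([0.59, 0.062, 0.054], 0.88), ([0.509, 0.273, 0.052], 0.77), ([0.488, -0.118, 0.052], 0.74)]
[([0.515, 0.289, 0.051], 0.86), ([0.586, 0.078, 0.054], 0.84)] 52.1
```

```bash
python3 -c "
from h import *
print(r.close_job())"
```

```text
the job is handed in; nothing more can be done
None
```

I cleared both boxes into the tray first, then screwed all three caps home to their stops; at hand-in (about 52 s) the tray and bystanders were where they started, and the verdict was not shown.

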